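Zero a coating gauge and measure the paint on a sloping pipe

ROBOT

A 6-joint arm with a two-finger parallel gripper is mounted at the origin on the work surface. World frame = base frame: x ahead of the robot, y to its left, z up, the work surface at z = 0. Lengths are in m, angles in degrees, forces in N, time in s.
With the tool pointing down it reaches from about 0.3 to 0.775 m from the base axis. Payload 14.6 kg.
Tool frame: the origin (TCP) lies midway between the tips of the shut fingers; the grasp point (between the pads) lies 19 mm behind it; z points along the fingers, y is the direction in which the jaws open and shut (so a half turn about z gives the same grasp; the last joint's range is limited). The gripper opens to 85 mm and grips with 20 to 120 N. Pads are 22 mm wide; open, the fingers measure 114 mm over their backs; the gripper's body (76 mm by 85 mm) begins 54 mm behind the grasp point. The pads swing forward as they close: fully open they stand 13 mm farther back than shut.
Start: joints at [-76.925, 17.183, 87.147, -0, 75.671, -3.816], TCP at [0.16, -0.526, 0.192] pointing down, gripper open.
Joint ranges: [-173.82, 173.82], [-45.26, 126.66], [13.44, 144.39], [-59.66, 239.66], [0, 175.72], [-146.38, 146.38]. Speed limits (degrees/s): [127.2, 127.2, 147.25, 180, 180, 180].

INTERFACE

Orientations are given as [roll, pitch, yaw] about the fixed x, y, z axes, in that order (R = Rz(yaw) Ry(pitch) Rx(roll)).
In Python, from cell import manip gives the robot as it stands.
- The arm moves only by the shell command python3 -m creep 'ROWS' [FORCE]. ROWS is JSON, a list of rows, each an object with "fingers": the opening in per cent of the stroke, from 0 (shut) to 100 (fully open); "dp": the shift along the world's x, y, z in m, a list of three; "twist": the turn, a rotation vector about the world's x, y, z in degrees, a list of three. In form: [{"fingers": fingers, "dp": [dx, dy, dz], "twist": [rx, ry, rz]}, ...]. A call has exactly 5 rows; each row is the pose to reach, as a shift and turn from the pose measured when the call began; what a row does not reach only later rows make up. A row lasts 1/12 s, in which the tool goes at most 41.7 mm and 7.16 degrees, less where a joint would pass 70% of its speed; a pose out of reach is approached as far as the arm can. A call with a gripper value outside its range is refused whole. The fingers move at their own pace and stop on an object; FORCE is the grip in N (left out, the last holds). Time passes only in rows, so rows that repeat a pose let the fingers close, or fill a call up. It gives the time, the measured TCP pose, the force and the opening at its end, in the units of the state.
- manip.state(): the state, without advancing time (a new reading comes with each control period).
- manip.read_camera(name): name is "side" or "top"; returns a dict with "img" (480x640x3 uint8, red, green, blue), "fx", "fy", "cx", "cy" (pixels), "k1" (the pictures are not rectified: a ray, as slopes to the right and down, at radius r is drawn at 1 + k1 r^2 times it, then the intrinsics apply), "camera_from_world" (4x4, takes a point from world to camera coordinates). Camera axes: x right, y down, z forward; pixel columns grow to the right and rows downward; lengths in m; the calibration is good to about 2 mm. A picture is of the moment at which its call begins. There is no depth.
- manip.sign_off(): hands the job in, once; it reports no verdict.
The state is a dict: "time_s": time; "joints": joint angles; "qvel": joint speeds; "joint_torque": joint torques, N m; "eef_pos": TCP position; "ee_rot": TCP orientation; "wrist_force": force on the tool from outside, world axes, zero at the start; "torque": the same for the moment, N m; "opening": finger opening in m.
Only numpy, scipy, OpenCV 4.12 (cv2) and the standard library are available. Lean on these libraries where they do the work, as an engineer would, in place of code of your own. Each camera call takes 0.05 s, during which the arm holds its last target. There are 200 camera calls.

TASK

Take the pen-shaped paint-thickness gauge out of its holder and first zero it: hold it upright with its sprung tip pressed gently, about half-way in against its spring, on the middle of the bare steel disc of the zero block for about a second. Then measure the paint on the sloping pipe: hold the gauge square to the flat top of the round boss (not the square one), its tip on the middle of that face and again gently pressed about half-way in, and finish while still holding it there, steady. Leave the things lying about where they are, and never jam the gauge hard against the block or the pipe.

Things in the scene. Friction and masses are not known exactly. Their poses are not given: they have to be found in the camera images.
- gauge_center (a point): Centre of the gauge's black square handle (28 x 28 mm, 70 mm tall), the place to grip. Loose 0.12 kg pen; z runs along it from tip to handle (up, in the holder), x and y are square to the handle's flat sides. Below the handle: steel nose 14 mm across, 28 mm long, then the sprung tip. Handle's top 35 mm above this point, shoulder resting on the holder 35 mm below, end of tip 79 mm below.
- gauge_tip (a point): The very end of the gauge's sprung ball tip (9 mm across), on the pen's axis, 79 mm from the handle's centre when fully out; axes as for the gauge.
- plunger (a joint): How far the sprung tip is pushed in, in m: 0 fully out, 0.010 fully in (hard stop). The spring pushes with about 1 N when it starts to move and 4.5 N when fully in, evenly rising; half-way (5 mm) takes 2.8 N.
- holder: Grey holder block, 76 x 76 mm and 55 mm high, fixed to the bench, with an upright 20 mm hole through its middle in which the gauge's nose hangs loosely; origin at the centre of its underside. The gauge must be raised more than 45 mm to come clear of it.
- zero_block: Zero block fixed to the bench: bare steel disc, 50 mm across, in a black plate 80 x 80 mm. Origin at the centre of the disc's flat level top, 22 mm above the bench, 8 mm above the black plate; z up, all level
- stand: Red pipe stand, base 250 x 110 x 12 mm, fixed; origin at the centre of its underside. Its grey painted pipe, 60 mm across, 300 mm long, runs along the stand's x and slopes up at 20 degrees towards +x, its middle 115 mm above the bench. The low end, nearer the robot, has a 100 mm flange. Bosses on top of the pipe: round one on the upper half, square one on the lower, 80 mm apart.
- round_boss: Round boss on top of the pipe, painted as the pipe, 40 mm in diameter, standing 12 mm above the pipe. Origin at the centre of its flat top face, about 170 mm above the bench; its z axis is the outward normal of that face, which leans 20 degrees from vertical towards the pipe's low end (the stand's -x). Fixed.
- square_boss: Square boss, 38 x 38 mm, otherwise like the round one and 80 mm farther down the pipe; not to be used. Origin at the centre of its flat top face, z its outward normal.
- jar: Bystander: closed amber jar, 60 mm in diameter, 100 mm tall, loose; origin at the centre of its underside.
- tape: Bystander: roll of tape lying flat, 90 mm in diameter, 30 mm tall, loose; origin at the centre of its underside.
- tee: Bystander: copper tee fitting, 62 x 45 x 26 mm, lying on the bench, loose; origin under the crossing of its tubes.
- wrench: Bystander: wrench lying flat on the bench, loose; origin under its middle.
Not all that is in view belongs to the job. What is meant by the part that bears gauge_center is not blue, and is the smaller of those in its own colour. Leave any brown look-alike of the holder alone.

How it is judged (in metres and radians):
On the way:
1. the gauge, held upright, is pressed gently on the middle of the zero block's steel disc for half a second (contact force between gauge and zero_block above 0.5 N and value of joint plunger between 0.002 and 0.0085 m and distance between gauge_tip and zero_block below 0.008 m and angle between the z axis of gauge_center and the z axis of zero_block, either way round below 0.17 rad and contact force between the fingers and gauge above 1 N), for 0.5 s.
At the end, for the whole second after the job is handed in: Gauge still gripped, below 20 mm/s; its tip on the round boss within 8 mm of the centre of the top face, axis within 0.17 rad (10 degrees) of the normal, sprung tip pushed in 2 to 8.5 mm of its 10 mm; gauge clear of holder, zero block and square boss (contact force between gauge and round_boss above 0.5 N and value of joint plunger between 0.002 and 0.0085 m and distance between gauge_tip and round_boss below 0.008 m and angle between the z axis of gauge_center and the z axis of round_boss, either way round below 0.17 rad and contact force between the fingers and gauge above 1 N and linear speed of gauge below 0.02 m/s and contact force between gauge and holder below 0.1 N and contact force between gauge and zero_block below 0.1 N and contact force between gauge and square_boss below 0.1 N); the arm keeps its last pose, push and grip.
It fails at once if the jar, tape roll, copper tee or wrench is shifted by more than 30 mm (distance of any of jar, tape, tee, wrench from where it was at the start of the episode above 0.03 m).
It fails at once if the gauge is jammed with more than 20 N against the zero block or the pipe with its stand and bosses (contact force between gauge and zero_block above 20 N or contact force between gauge and stand above 20 N or contact force between gauge and round_boss above 20 N or contact force between gauge and square_boss above 20 N).
It also fails if it takes over 51 s, if anything falls off the work surface, if the arm or the gripper's body presses on something with over 40 N, if the wrist force passes 120 N, or if a joint passes its speed limit or range.

## Working session

There is one attempt and no reset: what is moved stays moved. The work goes in short steps, Python scripts to look and compute and a shell command to move; the robot and the scene stay as the last step left them, time stands still between calls to the robot, and variables do not carry over. Pictures are saved under pics/ and viewed, about 8 in all and at most 12, crops included, and the job is handed in when it is done.

```bash
ls; mkdir -p pics
cat > h.py <<'E'
import numpy as np, cv2, pickle, sys
from cell import manip
def grab(n):
    c=manip.read_camera(n); return c
def ray(c,u,v):
    K=np.array([[c['fx'],0,c['cx']],[0,c['fy'],c['cy']],[0,0,1.]])
    xd,yd=(u-c['cx'])/c['fx'],(v-c['cy'])/c['fy']
    rd=np.hypot(xd,yd); r=rd
    for _ in range(30): r=rd/(1+c['k1']*r*r)
    s=r/rd if rd>0 else 1
    T=np.array(c['camera_from_world']); R=T[:3,:3]; o=-R.T@T[:3,3]
    return o,R.T@np.array([xd*s,yd*s,1])
def onz(c,u,v,z):
    o,d=ray(c,u,v); return o+d*(z-o[2])/d[2]
def proj(c,p):
    T=np.array(c['camera_from_world']); q=T[:3,:3]@np.array(p)+T[:3,3]
    x,y=q[:2]/q[2]; f=1+c['k1']*(x*x+y*y)
    return np.array([c['fx']*x*f+c['cx'],c['fy']*y*f+c['cy']])
def tri(c1,uv1,c2,uv2):
    A=np.zeros((3,3));b=np.zeros(3)
    for c,uv in((c1,uv1),(c2,uv2)):
        o,d=ray(c,*uv); d=d/np.linalg.norm(d); M=np.eye(3)-np.outer(d,d); A+=M;b+=M@o
    return np.linalg.solve(A,b)
def save(c,name): cv2.imwrite('pics/'+name,cv2.cvtColor(c['img'],cv2.COLOR_RGB2BGR))
E
python3 - <<'E'
from h import *
for n in('top','side'):
    c=grab(n); save(c,n+'0.png'); pickle.dump(c,open(n+'0.pkl','wb'))
    print(n,c['fx'],c['cx'],c['cy'],c['k1'],ray(c,320,240))
print(manip.state())
E
```

```text
pics
top 577.225096854992 329.5908025316229 240.21852403115716 0.031038702549210533 (array([ 0.38975771, -0.02257621,  1.48041153]), array([ 0.13857401,  0.01445219, -0.99038608]))
side 506.3939808428652 311.17026124995726 238.66584893654385 0.04239033455749264 (array([ 0.29266375, -1.18490749,  0.85120399]), array([ 0.19541466,  0.8299104 , -0.52285065]))
{'time_s': 0.1, 'joints': array([-7.69248428e+01,  1.72115778e+01,  8.71780825e+01, -2.30258547e-04,
        7.56707837e+01, -3.81556262e+00]), 'qvel': array([ 0.02252748, -0.11394136, -0.14398443,  0.04472375, -0.07752724,
       -0.00976746]), 'joint_torque': array([ 3.18029294e-06, -5.44379604e+01, -3.62371552e+01, -1.42497988e-04,
        3.01365260e-03,  2.18477993e-05]), 'eef_pos': array([ 0.15974082, -0.52601797,  0.19167649]), 'ee_rot': array([-1.79939675e+02, -3.79969869e-03,  1.68907749e+01]), 'wrist_force': array([0.50048492, 0.14090816, 0.06933025]), 'torque': array([-0.01009382, -0.0016637 ,  0.00060525]), 'opening': 0.08503045018420516}
```

View pics/top0.png

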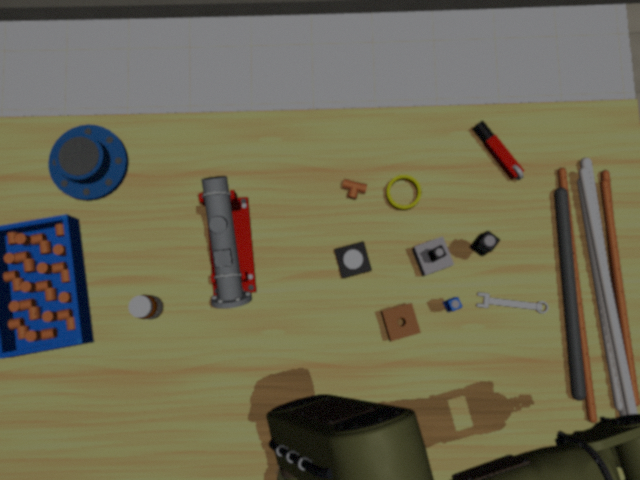

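View pics/side0.png

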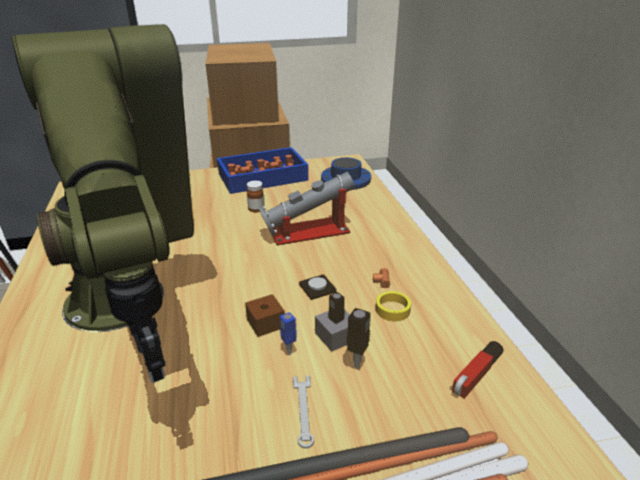

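The gauge stands in the grey holder (top ≈(433,253), side ≈(336,310)). A bigger black look-alike and a blue one stand beside it. The steel disc is at top (353,260), and the round boss at top ≈(218,225) on the upper pipe half. Next I'll enlarge the regions for measuring.

Run:
```python
from h import *
t=pickle.load(open('top0.pkl','rb'))['img'];s=pickle.load(open('side0.pkl','rb'))['img']
def cr(i,x,y,w,h,W,H): return cv2.resize(i[y:y+h,x:x+w],(W,H),interpolation=cv2.INTER_CUBIC)
a=np.hstack([cr(t,190,165,80,60*5//3-0,400,500)[:300*5//3],cr(t,330,230,80,100,400,500)])
a=np.vstack([np.hstack([cr(t,190,170,80,60,400,300),cr(t,405,220,100,75,400,300)]),np.hstack([cr(s,255,160,120,90,400,300),cr(s,290,270,100,75,400,300)])])
cv2.imwrite('pics/crop.png',cv2.cvtColor(a,cv2.COLOR_RGB2BGR))
```

```text
(no output)
```

View pics/crop.png

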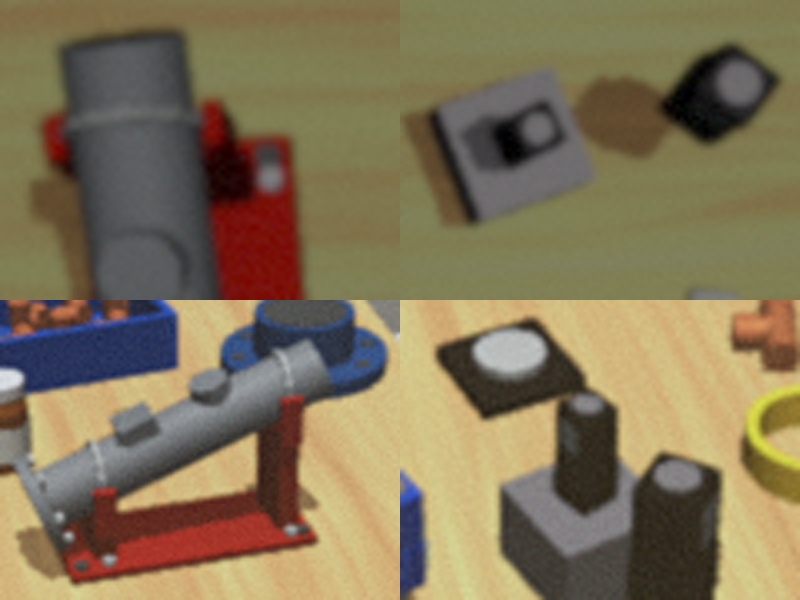

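Run:
```python
from h import *
t=pickle.load(open('top0.pkl','rb'));s=pickle.load(open('side0.pkl','rb'))
def blob(c,x,y,w,h,lo):
    g=c['img'][y:y+h,x:x+w].min(2); m=(g>lo).astype(np.uint8)
    n,l,st,ce=cv2.connectedComponentsWithStats(m)
    k=1+np.argmax(st[1:,4]); return ce[k]+[x,y],st[k]
d1=blob(t,338,245,32,32,110); d2=blob(s,305,273,26,20,130); print('disc',d1,d2,onz(t,*d1[0],.022),onz(s,*d2[0],.022),tri(t,d1[0],s,d2[0]))
print('gauge top manual',onz(t,439.2,251.7,.125),onz(s,336.2,295.5,.125),tri(t,(439.2,251.7),s,(336.2,295.5)))
# holder corners z=.055
H=[(435,107),(555,68),(597,175),(475,222)]
P=[onz(t,405+(x-400)/4,220+y/4,.055)[:2] for x,y in H]; print('holder',np.round(P,4).tolist(),np.mean(P,0))
for i in range(4): e=P[(i+1)%4]-P[i]; print(np.hypot(*e),np.degrees(np.arctan2(e[1],e[0])))
G=[(495,122),(553,100),(568,142),(512,165)]
P=[onz(t,405+(x-400)/4,220+y/4,.125)[:2] for x,y in G[1:]]
for i in range(2): e=P[i+1]-P[i]; print('g',np.hypot(*e),np.degrees(np.arctan2(e[1],e[0])))
# red base
hsv=cv2.cvtColor(t['img'],cv2.COLOR_RGB2HSV)
m=(((hsv[...,0]<8)|(hsv[...,0]>172))&(hsv[...,1]>170)&(hsv[...,2]>70)).astype(np.uint8); m[:,:232]=0; m[:,275:]=0
for v in range(200,294,8):
    r=np.where(m[v])[0]
    if len(r): print(v,r.max(),onz(t,r.max()+.5,v,.012)[:2].round(4))
rb=tri(t,(217.6,224.4),s,(318,184)); print('round',rb,onz(t,217.6,224.4,.17),onz(s,318,184,.17))
# square boss side crop (133,415)
print('sq', onz(s,255+133/3.333,160+115/3.333,.1425))
a=np.hstack([cv2.resize(i[y:y+75,x:x+50],(400,600),interpolation=cv2.INTER_CUBIC) for i,x,y in((cv2.convertScaleAbs(t['img'],alpha=1.8),195,190),(s['img'],285,160))])
cv2.imwrite('pics/boss.png',cv2.cvtColor(a,cv2.COLOR_RGB2BGR))
```

```text
disc (array([352.68871595, 258.77821012]), array([  6,   5,  18,  18, 257], dtype=int32)) (array([317.        , 282.41176471]), array([  3,   4,  18,  12, 153], dtype=int32)) [ 0.54335794 -0.08303692  0.022     ] [ 0.54313325 -0.08428499  0.022     ] [ 0.54343203 -0.08307156  0.02108588]
gauge top manual [ 0.5436171  -0.28341219  0.125     ] [ 0.54393568 -0.28104961  0.125     ] [ 0.5434     -0.28309075  0.12664039]
holder [[0.5657, -0.2344], [0.5881, -0.3102], [0.5205, -0.3324], [0.4935, -0.2556]] [ 0.54196227 -0.28315126]
0.07898391612926597 -73.5430584105437
0.0710915106799106 -161.80220345638318
0.08137666620166854 109.39135758208621
0.07522470686076564 16.360697478641036
g 0.026263425923832313 -163.54750207142277
g 0.0359579734155733 110.67590869555227
200 247 [0.7052 0.184 ]
208 248 [0.684  0.1816]
216 248 [0.663  0.1818]
224 249 [0.6419 0.1794]
232 250 [0.621 0.177]
240 250 [0.6002 0.1772]
248 251 [0.5795 0.1748]
256 252 [0.5588 0.1725]
264 253 [0.5381 0.1701]
272 253 [0.5177 0.1703]
280 254 [0.4972 0.168 ]
288 255 [0.4769 0.1656]
round [0.61818608 0.23129169 0.16684494] [0.61592048 0.23090927 0.17      ] [0.6184706  0.22497851 0.17      ]
sq [0.54375309 0.22417368 0.1425    ]
```

View pics/boss.png

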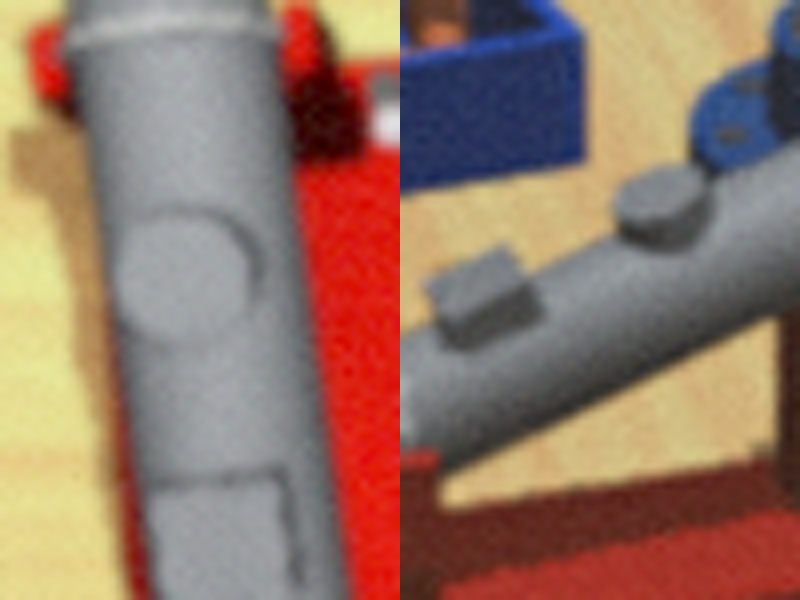

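Round boss face centre is at top ≈(217.1,224.3) and side ≈(317,184.5). The stand's yaw is about 4.6°, and the tool is already within 1° of the gauge's yaw. Now I move.

```bash
python3 - <<'E'
from h import *
t=pickle.load(open('top0.pkl','rb'));s=pickle.load(open('side0.pkl','rb'))
print(tri(t,(217.1,224.3),s,(317,184.5)),onz(t,217.1,224.3,.17),onz(s,317,184.5,.17))
print('big black base',onz(s,357,362,0),'top',tri(t,(487,241),s,(359,314)))
print('jar',onz(t,145,308,.05),'blue top',onz(t,453,303,.08))
E
python3 -m creep '[{"fingers":70,"dp":[0.02,0.01,0.015],"twist":[0,0,0]},{"fingers":70,"dp":[0.05,0.03,0.03],"twist":[0,0,0]},{"fingers":70,"dp":[0.08,0.05,0.045],"twist":[0,0,0]},{"fingers":70,"dp":[0.11,0.07,0.055],"twist":[0,0,0]},{"fingers":70,"dp":[0.14,0.09,0.06],"twist":[0,0,0]}]' 40
python3 -m creep '[{"fingers":70,"dp":[0.03,0.02,0],"twist":[0,0,0]},{"fingers":70,"dp":[0.06,0.04,0],"twist":[0,0,0]},{"fingers":70,"dp":[0.09,0.06,0],"twist":[0,0,0]},{"fingers":70,"dp":[0.12,0.08,0],"twist":[0,0,0]},{"fingers":70,"dp":[0.14,0.09,0],"twist":[0,0,0]}]'
```

```text
[0.61709843 0.23308274 0.16471432] [0.61618545 0.23205561 0.17      ] [0.61460007 0.22216478 0.17      ]
big black base [ 0.57004997 -0.37591151  0.        ] top [ 0.56335649 -0.38964816  0.15399687]
jar [0.43350418 0.4318913  0.05      ] blue top [ 0.42358659 -0.31839405  0.08      ]
time_s: 0.52
eef_pos: [0.301, -0.4351, 0.253]
ee_rot: [180.0, -0.0, 16.9]
wrist_force: [0.2, -0.4, 0.1]
opening: 0.0599
time_s: 0.93
eef_pos: [0.4431, -0.3428, 0.2528]
ee_rot: [-180.0, -0.0, 17.0]
wrist_force: [0.2, 0.1, -0.2]
opening: 0.0597
```

```bash
python3 -m creep '[{"fingers":70,"dp":[0.03,0.018,0],"twist":[0,0,0.6]},{"fingers":70,"dp":[0.06,0.036,0],"twist":[0,0,0.6]},{"fingers":70,"dp":[0.09,0.054,0],"twist":[0,0,0.6]},{"fingers":70,"dp":[0.1,0.06,0],"twist":[0,0,0.6]},{"fingers":70,"dp":[0.1,0.06,0],"twist":[0,0,0.6]}]'
python3 -m creep '[{"fingers":70,"dp":[0,0,-0.02],"twist":[0,0,0]},{"fingers":70,"dp":[0,0,-0.05],"twist":[0,0,0]},{"fingers":70,"dp":[0,0,-0.075],"twist":[0,0,0]},{"fingers":70,"dp":[0,0,-0.09],"twist":[0,0,0]},{"fingers":70,"dp":[0,0,-0.093],"twist":[0,0,0]}]'
python3 - <<'E'
from h import *
t=grab('top');s=grab('side')
a=np.hstack([cv2.resize(i[y:y+75,x:x+50],(400,600),interpolation=cv2.INTER_CUBIC) for i,x,y in((cv2.convertScaleAbs(t['img'],alpha=1.8),410,220),(s['img'],310,255))])
cv2.imwrite('pics/pre.png',cv2.cvtColor(a,cv2.COLOR_RGB2BGR))
E
```

```text
time_s: 1.35
eef_pos: [0.5448, -0.2809, 0.2517]
ee_rot: [-179.9, 0.0, 17.7]
wrist_force: [-0.1, 0.3, 0.3]
opening: 0.0596
time_s: 1.77
eef_pos: [0.5427, -0.2811, 0.1555]
ee_rot: [-179.7, 0.2, 17.7]
wrist_force: [-0.1, 0.4, -0.0]
opening: 0.0598
```

View pics/pre.png

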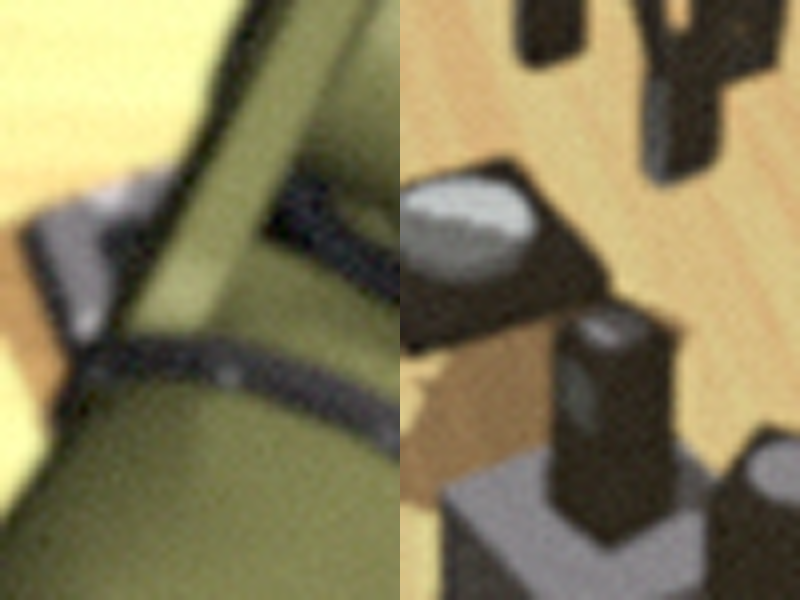

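The side view shows the fingers straddling the gauge, with their tips at ≈(329,261) and (346,276) and the gauge top at (336,296). I descend and close.

```bash
python3 -m creep '[{"fingers":70,"dp":[0,-0.001,-0.02],"twist":[0,0,0]},{"fingers":70,"dp":[0,-0.001,-0.045],"twist":[0,0,0]},{"fingers":70,"dp":[0,-0.001,-0.065],"twist":[0,0,0]},{"fingers":70,"dp":[0,-0.001,-0.08],"twist":[0,0,0]},{"fingers":70,"dp":[0,-0.001,-0.083],"twist":[0,0,0]}]'
python3 -m creep '[{"fingers":50,"dp":[0,0,0],"twist":[0,0,0]},{"fingers":40,"dp":[0,0,0],"twist":[0,0,0]},{"fingers":30,"dp":[0,0,0],"twist":[0,0,0]},{"fingers":20,"dp":[0,0,0],"twist":[0,0,0]},{"fingers":20,"dp":[0,0,0],"twist":[0,0,0]}]' 40
python3 -m creep '[{"fingers":0,"dp":[0,0,0],"twist":[0,0,0]},{"fingers":0,"dp":[0,0,0],"twist":[0,0,0]},{"fingers":0,"dp":[0,0,0],"twist":[0,0,0]},{"fingers":0,"dp":[0,0,0],"twist":[0,0,0]},{"fingers":0,"dp":[0,0,0],"twist":[0,0,0]}]' 40
```

```text
time_s: 2.28
eef_pos: [0.5433, -0.2827, 0.0746]
ee_rot: [-179.8, 0.1, 17.7]
wrist_force: [-0.7, 0.2, 0.1]
opening: 0.0593
time_s: 2.7
eef_pos: [0.5441, -0.2832, 0.0767]
ee_rot: [-179.9, 0.0, 17.7]
wrist_force: [-1.5, 0.8, 8.1]
opening: 0.0277
time_s: 3.12
eef_pos: [0.5442, -0.2832, 0.0768]
ee_rot: [-179.9, -0.0, 17.7]
wrist_force: [-0.1, 0.8, 1.0]
opening: 0.0271
```

```bash
python3 -m creep '[{"fingers":0,"dp":[0,0,0.01],"twist":[0,0,0]},{"fingers":0,"dp":[0,0,0.025],"twist":[0,0,0]},{"fingers":0,"dp":[0,0,0.045],"twist":[0,0,0]},{"fingers":0,"dp":[0,0,0.06],"twist":[0,0,0]},{"fingers":0,"dp":[0,0,0.065],"twist":[0,0,0]}]' 60
python3 -m creep '[{"fingers":0,"dp":[0,0.015,0],"twist":[0,0,0]},{"fingers":0,"dp":[0,0.04,0],"twist":[0,0,0]},{"fingers":0,"dp":[0,0.07,0],"twist":[0,0,0]},{"fingers":0,"dp":[0,0.1,0],"twist":[0,0,0]},{"fingers":0,"dp":[0,0.12,0],"twist":[0,0,0]}]'
python3 -m creep '[{"fingers":0,"dp":[0,0.025,0],"twist":[0,0,0]},{"fingers":0,"dp":[0,0.05,0],"twist":[0,0,0]},{"fingers":0,"dp":[0,0.07,0],"twist":[0,0,0]},{"fingers":0,"dp":[0,0.08,0],"twist":[0,0,0]},{"fingers":0,"dp":[0,0.08,0],"twist":[0,0,0]}]'
python3 - <<'E'
from h import *
t=grab('top');s=grab('side');pickle.dump(s,open('s1.pkl','wb'))
st=manip.state();print(st['eef_pos'],st['ee_rot'],st['wrist_force'])
p=st['eef_pos'];print(proj(s,p-[0,0,.0658]),proj(s,p),proj(s,[.5434,-.083,.022]))
a=np.hstack([cv2.resize(i[y:y+75,x:x+50],(400,600),interpolation=cv2.INTER_CUBIC) for i,x,y in((cv2.convertScaleAbs(t['img'],alpha=1.8),330,220),(s['img'],292,225))])
cv2.imwrite('pics/z.png',cv2.cvtColor(a,cv2.COLOR_RGB2BGR))
E
```

```text
time_s: 3.53
eef_pos: [0.545, -0.2837, 0.145]
ee_rot: [179.9, -0.1, 17.7]
wrist_force: [0.4, 0.6, -0.9]
opening: 0.027
time_s: 3.95
eef_pos: [0.5443, -0.1607, 0.1442]
ee_rot: [180.0, -0.1, 17.7]
wrist_force: [0.6, 0.3, -1.2]
opening: 0.0267
time_s: 4.37
eef_pos: [0.544, -0.0786, 0.1439]
ee_rot: [180.0, -0.1, 17.9]
wrist_force: [-0.5, -0.7, -1.0]
opening: 0.0268
[ 0.54420573 -0.08081581  0.14402209] [ 1.79959259e+02 -7.00098104e-02  1.77597675e+01] [-0.48820684 -0.65766232 -2.2127795 ]
[317.00393009 264.78389708] [316.89231069 244.13774237] [316.98933722 282.12878552]
```

View pics/z.png

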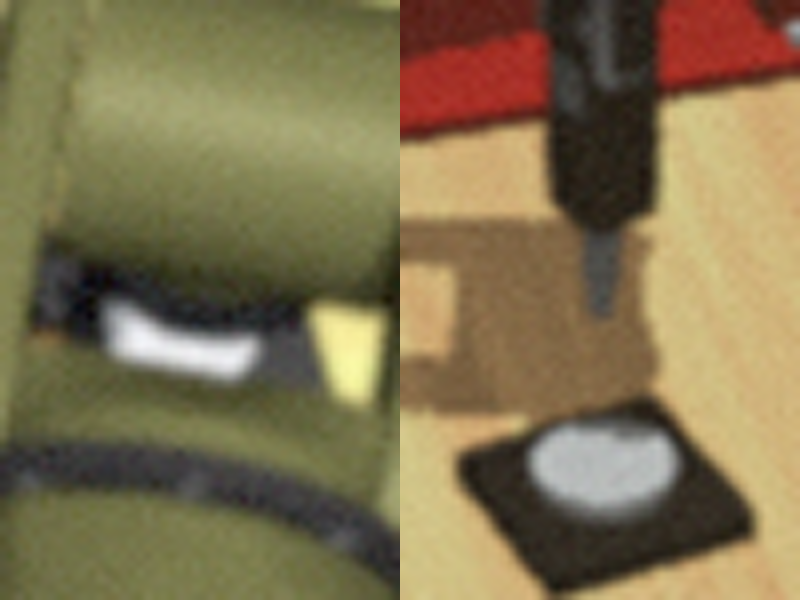

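The tip shows at side ≈(316.6,264.3), as predicted (317.0,264.8), so the gauge hangs straight above the disc. I descend in stages and watch the force.

```bash
python3 -m creep '[{"fingers":0,"dp":[0,-0.001,-0.012],"twist":[0,0,0]},{"fingers":0,"dp":[-0.001,-0.002,-0.025],"twist":[0,0,0]},{"fingers":0,"dp":[-0.001,-0.002,-0.036],"twist":[0,0,0]},{"fingers":0,"dp":[-0.001,-0.002,-0.043],"twist":[0,0,0]},{"fingers":0,"dp":[-0.001,-0.002,-0.046],"twist":[0,0,0]}]'
python3 -m creep '[{"fingers":0,"dp":[0,0,0],"twist":[0,0,0]},{"fingers":0,"dp":[0,0,-0.001],"twist":[0,0,0]},{"fingers":0,"dp":[0,0,-0.002],"twist":[0,0,0]},{"fingers":0,"dp":[0,0,-0.003],"twist":[0,0,0]},{"fingers":0,"dp":[0,0,-0.003],"twist":[0,0,0]}]'
```

```text
time_s: 4.88
eef_pos: [0.5427, -0.0834, 0.0968]
ee_rot: [-180.0, 0.0, 17.7]
wrist_force: [0.5, 0.3, -1.7]
opening: 0.0267
time_s: 5.3
eef_pos: [0.5428, -0.0834, 0.0939]
ee_rot: [180.0, -0.0, 17.7]
wrist_force: [-0.4, -0.2, -1.8]
opening: 0.0269
```

```bash
python3 -m creep '[{"fingers":0,"dp":[0,0,-0.002],"twist":[0,0,0]},{"fingers":0,"dp":[0,0,-0.004],"twist":[0,0,0]},{"fingers":0,"dp":[0,0,-0.006],"twist":[0,0,0]},{"fingers":0,"dp":[0,0,-0.007],"twist":[0,0,0]},{"fingers":0,"dp":[0,0,-0.008],"twist":[0,0,0]}]'
python3 -m creep '[{"fingers":0,"dp":[0,0,-0.001],"twist":[0,0,0]},{"fingers":0,"dp":[0,0,-0.002],"twist":[0,0,0]},{"fingers":0,"dp":[0,0,-0.003],"twist":[0,0,0]},{"fingers":0,"dp":[0,0,-0.003],"twist":[0,0,0]},{"fingers":0,"dp":[0,0,-0.003],"twist":[0,0,0]}]'
python3 - <<'E'
from h import *
F=[]
for _ in range(6): grab('side'); F.append(manip.state()['wrist_force'])
print(np.mean(F,0).round(2),np.std(F,0).round(2),manip.state()['eef_pos'])
E
```

```text
time_s: 5.72
eef_pos: [0.5429, -0.0833, 0.0858]
ee_rot: [180.0, -0.0, 17.7]
wrist_force: [-1.4, 0.4, 0.2]
opening: 0.0265
time_s: 6.13
eef_pos: [0.543, -0.0834, 0.0829]
ee_rot: [180.0, -0.0, 17.7]
wrist_force: [-0.0, -0.4, 1.9]
opening: 0.027
[0.26 0.1  1.29] [0.43 0.27 0.31] [ 0.5429108  -0.0833318   0.08289883]
```

```bash
python3 -m creep '[{"fingers":0,"dp":[0,0,0],"twist":[0,0,0]},{"fingers":0,"dp":[0,0,0],"twist":[0,0,0]},{"fingers":0,"dp":[0,0,0],"twist":[0,0,0]},{"fingers":0,"dp":[0,0,0],"twist":[0,0,0]},{"fingers":0,"dp":[0,0,0],"twist":[0,0,0]}]'
python3 -m creep '[{"fingers":0,"dp":[0,0,0],"twist":[0,0,0]},{"fingers":0,"dp":[0,0,0],"twist":[0,0,0]},{"fingers":0,"dp":[0,0,0],"twist":[0,0,0]},{"fingers":0,"dp":[0,0,0],"twist":[0,0,0]},{"fingers":0,"dp":[0,0,0],"twist":[0,0,0]}]'
python3 -m creep '[{"fingers":0,"dp":[0,0,0],"twist":[0,0,0]},{"fingers":0,"dp":[0,0,0],"twist":[0,0,0]},{"fingers":0,"dp":[0,0,0],"twist":[0,0,0]},{"fingers":0,"dp":[0,0,0],"twist":[0,0,0]},{"fingers":0,"dp":[0,0,0],"twist":[0,0,0]}]'
python3 - <<'E'
from h import *
t=grab('top');s=grab('side')
a=np.hstack([cv2.resize(i[y:y+75,x:x+50],(400,600),interpolation=cv2.INTER_CUBIC) for i,x,y in((cv2.convertScaleAbs(t['img'],alpha=1.8),330,220),(s['img'],292,235))])
cv2.imwrite('pics/z2.png',cv2.cvtColor(a,cv2.COLOR_RGB2BGR))
st=manip.state();print(st['joints'])
# plan
n=np.array([-np.sin(np.radians(20))*np.cos(np.radians(4.6)),-np.sin(np.radians(20))*np.sin(np.radians(4.6)),np.cos(np.radians(20))])
from scipy.spatial.transform import Rotation as Ro
ax=np.cross([0,0,1],n); print('n',n,'twist',np.degrees(np.arcsin(np.linalg.norm(ax)))*ax/np.linalg.norm(ax))
b=np.array([.6168,.232,.168])
for h in(.08,.03,0,-.005): print(h,b+n*(.0658+h))
E
```

```text
time_s: 6.85
eef_pos: [0.5429, -0.0833, 0.0829]
ee_rot: [180.0, -0.0, 17.7]
wrist_force: [-0.1, -0.2, 2.3]
opening: 0.0271
time_s: 7.27
eef_pos: [0.5429, -0.0833, 0.0829]
ee_rot: [180.0, -0.0, 17.7]
wrist_force: [-0.1, 0.5, 1.7]
opening: 0.0268
time_s: 7.68
eef_pos: [0.5429, -0.0833, 0.0829]
ee_rot: [180.0, -0.0, 17.7]
wrist_force: [0.6, 0.8, 0.6]
opening: 0.0271
[-1.25452638e+01  2.36261327e+01  9.38934323e+01 -8.18647077e-04
  6.24632067e+01  5.97407599e+01]
n [-0.34091845 -0.02742965  0.93969262] twist [  1.60397849 -19.93557757   0.        ]
0.08 [0.56709409 0.22800076 0.30500718]
0.03 [0.58414001 0.22937224 0.25802255]
0 [0.59436757 0.23019513 0.22983177]
-0.005 [0.59607216 0.23033228 0.22513331]
```

View pics/z2.png

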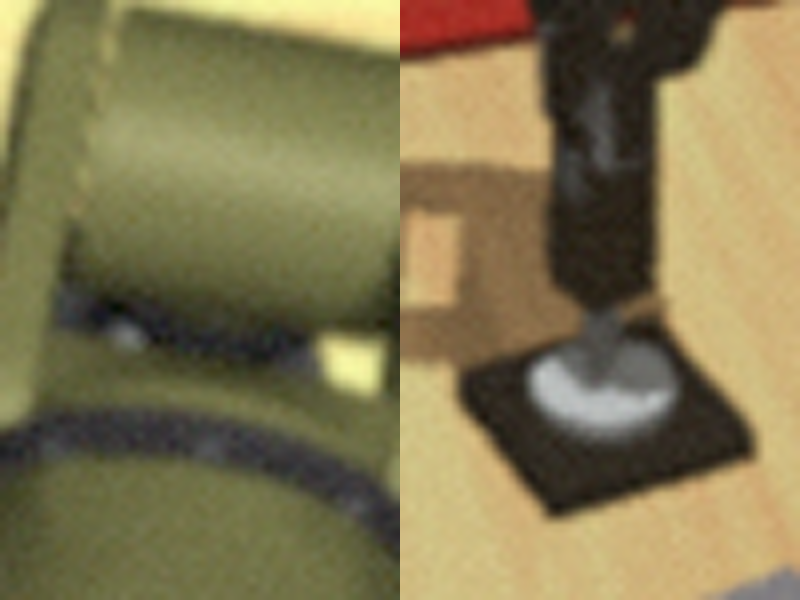

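The tip sits at the centre of the disc (side crop ≈(600,385) against disc centre (602,388)). About 2.8 N was held for about 1.9 s. I lift and go to the pipe, tilting on the way.

```bash
python3 -m creep '[{"fingers":0,"dp":[0,0,0.01],"twist":[0,0,0]},{"fingers":0,"dp":[0,0,0.03],"twist":[0,0,0]},{"fingers":0,"dp":[0,0,0.06],"twist":[0,0,0]},{"fingers":0,"dp":[0,0,0.09],"twist":[0,0,0]},{"fingers":0,"dp":[0,0,0.12],"twist":[0,0,0]}]'
python3 -m creep '[{"fingers":0,"dp":[0,0.015,0.025],"twist":[0,0,0]},{"fingers":0,"dp":[0,0.035,0.05],"twist":[0,0,0]},{"fingers":0,"dp":[0,0.055,0.075],"twist":[0,0,0]},{"fingers":0,"dp":[0,0.08,0.095],"twist":[0,0,0]},{"fingers":0,"dp":[0,0.105,0.105],"twist":[0,0,0]}]'
python3 -m creep '[{"fingers":0,"dp":[0,0.025,0],"twist":[0.3,-3.9,0]},{"fingers":0,"dp":[0.005,0.05,0],"twist":[0.6,-7.9,0]},{"fingers":0,"dp":[0.01,0.075,0],"twist":[1,-11.9,0]},{"fingers":0,"dp":[0.015,0.1,0],"twist":[1.3,-15.9,0]},{"fingers":0,"dp":[0.02,0.125,0],"twist":[1.6,-19.9,0]}]'
python3 -m creep '[{"fingers":0,"dp":[0,0.02,0],"twist":[0,0,0]},{"fingers":0,"dp":[0.004,0.04,0],"twist":[0,0,0]},{"fingers":0,"dp":[0.004,0.06,0],"twist":[0,0,0]},{"fingers":0,"dp":[0.004,0.075,0],"twist":[0,0,0]},{"fingers":0,"dp":[0.004,0.078,0],"twist":[0,0,0]}]'
cat > chk.py <<'E'
from h import *
from scipy.spatial.transform import Rotation as Ro
F=[]
for _ in range(4): s=grab('side'); F.append(manip.state()['wrist_force'])
pickle.dump(s,open('s.pkl','wb'))
st=manip.state();R=Ro.from_euler('xyz',st['ee_rot'],degrees=True).as_matrix();p=st['eef_pos']
a,b=np.radians([20,4.6]);n=np.array([-np.sin(a)*np.cos(b),-np.sin(a)*np.sin(b),np.cos(a)]);c=np.array([.6168,.232,.168])
tip=p+.0658*R[:,2]; e=tip-c
v=np.cross(-R[:,2],n)
print('t',st['time_s'],'tcp',p.round(4),'tip',tip.round(4),'height',round(e@n,4),'lat shift needed',(-(e-n*(e@n))).round(4),'twist needed',np.degrees(v).round(2))
F=np.mean(F,0);print('F',F.round(2),'F.n',round(F@n,2),'tip px',proj(s,tip),'boss px',proj(s,c))
E
python3 chk.py
```

```text
time_s: 8.2
eef_pos: [0.5425, -0.0833, 0.2048]
ee_rot: [180.0, 0.0, 17.7]
wrist_force: [-0.7, -0.6, -1.3]
opening: 0.0266
time_s: 8.62
eef_pos: [0.5425, 0.0226, 0.3132]
ee_rot: [179.9, -0.2, 17.7]
wrist_force: [0.8, -0.6, -1.9]
opening: 0.0268
time_s: 9.03
eef_pos: [0.5623, 0.1487, 0.3142]
ee_rot: [175.2, -19.8, 18.5]
wrist_force: [-0.4, -0.5, -1.1]
opening: 0.0272
time_s: 9.45
eef_pos: [0.5657, 0.2286, 0.3143]
ee_rot: [175.2, -19.8, 18.6]
wrist_force: [0.4, 0.4, -1.3]
opening: 0.0269
t 9.65 tcp [0.5662 0.226  0.3144] tip [0.589  0.2278 0.2527] height 0.0892 lat shift needed [-0.0026  0.0017 -0.0009] twist needed [-0.02  0.37  0.  ]
F [ 0.02 -0.33 -1.49] F.n -1.4 tip px [308.28483774 159.86135002] boss px [316.9806096  183.70385797]
```

```bash
python3 -m creep '[{"fingers":0,"dp":[0.004,0.001,-0.014],"twist":[0,0.3,0]},{"fingers":0,"dp":[0.009,0.002,-0.03],"twist":[0,0.3,0]},{"fingers":0,"dp":[0.014,0.003,-0.045],"twist":[0,0.3,0]},{"fingers":0,"dp":[0.018,0.0035,-0.057],"twist":[0,0.3,0]},{"fingers":0,"dp":[0.0196,0.0035,-0.062],"twist":[0,0.3,0]}]'
python3 chk.py
python3 - <<'E'
from h import *
s=pickle.load(open('s.pkl','rb'));t=grab('top')
a=np.hstack([cv2.resize(i[y:y+75,x:x+50],(400,600),interpolation=cv2.INTER_CUBIC) for i,x,y in((cv2.convertScaleAbs(t['img'],alpha=1.8),195,190),(s['img'],292,130))])
cv2.imwrite('pics/b1.png',cv2.cvtColor(a,cv2.COLOR_RGB2BGR))
E
```

```text
time_s: 10.07
eef_pos: [0.5858, 0.2287, 0.2495]
ee_rot: [175.3, -19.3, 18.4]
wrist_force: [0.4, 0.2, -1.7]
opening: 0.0268
t 10.2667 tcp [0.586  0.2294 0.253 ] tip [0.6086 0.2312 0.1912] height 0.0247 lat shift needed [-0.0002  0.0001 -0.0001] twist needed [-0.03  0.11 -0.01]
F [ 0.58 -0.   -1.3 ] F.n -1.42 tip px [314.43171508 177.30009518] boss px [316.9806096  183.70385797]
```

View pics/b1.png

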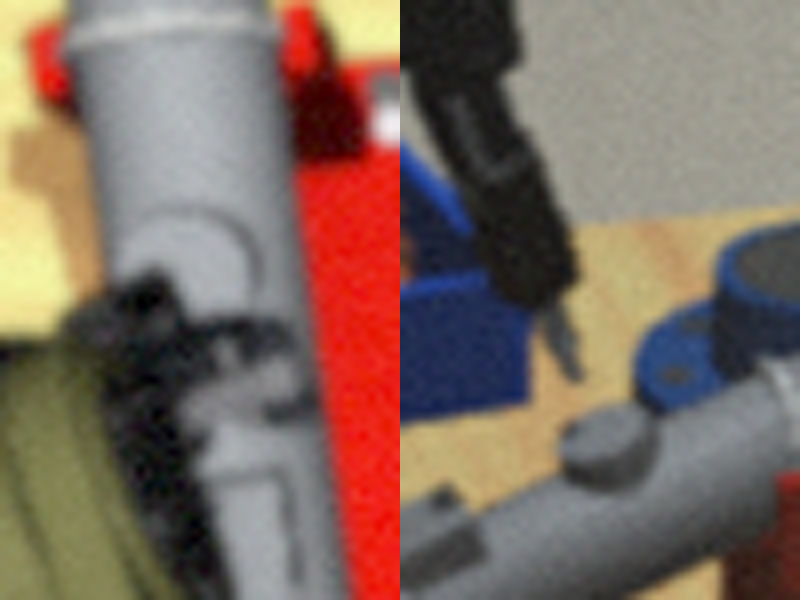

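Tip seen at side ≈(313.8,177.0), predicted (314.4,177.3). The boss face centre at ≈(317.2,184.3) lies on the gauge's axis within about 0.7 px. I approach along the normal.

```bash
python3 -m creep '[{"fingers":0,"dp":[0.002,0,-0.005],"twist":[0,0,0]},{"fingers":0,"dp":[0.004,0,-0.01],"twist":[0,0,0]},{"fingers":0,"dp":[0.006,0.0005,-0.014],"twist":[0,0,0]},{"fingers":0,"dp":[0.007,0.0005,-0.018],"twist":[0,0,0]},{"fingers":0,"dp":[0.0075,0.0005,-0.019],"twist":[0,0,0]}]'
python3 chk.py
```

```text
time_s: 10.73
eef_pos: [0.5934, 0.2299, 0.2332]
ee_rot: [175.3, -19.5, 18.5]
wrist_force: [-0.0, -0.6, -1.4]
opening: 0.0267
t 10.9333 tcp [0.5936 0.23   0.2345] tip [0.6162 0.2319 0.1727] height 0.0047 lat shift needed [-0.0009  0.     -0.0003] twist needed [-0.04  0.15 -0.01]
F [ 0.04 -0.04 -1.44] F.n -1.37 tip px [316.78704491 182.37737207] boss px [316.9806096  183.70385797]
```

No contact yet. I go in by 6 mm, then check the force.

```bash
python3 -m creep '[{"fingers":0,"dp":[0.0005,0,-0.0015],"twist":[0,0,0]},{"fingers":0,"dp":[0.001,0,-0.003],"twist":[0,0,0]},{"fingers":0,"dp":[0.0015,0,-0.0045],"twist":[0,0,0]},{"fingers":0,"dp":[0.002,0,-0.0055],"twist":[0,0,0]},{"fingers":0,"dp":[0.002,0,-0.0055],"twist":[0,0,0]}]'
python3 chk.py
```

```text
time_s: 11.35
eef_pos: [0.5956, 0.2301, 0.2289]
ee_rot: [175.3, -19.6, 18.5]
wrist_force: [-1.1, 0.4, 0.7]
opening: 0.0268
t 11.55 tcp [0.5956 0.2301 0.2292] tip [0.6182 0.2319 0.1674] height -0.001 lat shift needed [-0.001   0.0001 -0.0004] twist needed [-0.05  0.17 -0.01]
F [-0.56  0.44 -0.12] F.n 0.07 tip px [317.42221853 183.84538075] boss px [316.9806096  183.70385797]
```

```bash
python3 -m creep '[{"fingers":0,"dp":[0.0004,0,-0.001],"twist":[0,0,0]},{"fingers":0,"dp":[0.0007,0,-0.002],"twist":[0,0,0]},{"fingers":0,"dp":[0.001,0,-0.003],"twist":[0,0,0]},{"fingers":0,"dp":[0.0012,0,-0.0038],"twist":[0,0,0]},{"fingers":0,"dp":[0.0012,0,-0.0038],"twist":[0,0,0]}]'
python3 -m creep '[{"fingers":0,"dp":[0,0,0],"twist":[0,0,0]},{"fingers":0,"dp":[0,0,0],"twist":[0,0,0]},{"fingers":0,"dp":[0,0,0],"twist":[0,0,0]},{"fingers":0,"dp":[0,0,0],"twist":[0,0,0]},{"fingers":0,"dp":[0,0,0],"twist":[0,0,0]}]'
python3 chk.py; python3 chk.py
python3 - <<'E'
from h import *
s=pickle.load(open('s.pkl','rb'));t=grab('top')
a=np.hstack([cv2.resize(i[y:y+75,x:x+50],(400,600),interpolation=cv2.INTER_CUBIC) for i,x,y in((cv2.convertScaleAbs(t['img'],alpha=1.8),195,190),(s['img'],292,130))])
cv2.imwrite('pics/b2.png',cv2.cvtColor(a,cv2.COLOR_RGB2BGR))
E
```

```text
time_s: 11.97
eef_pos: [0.5968, 0.2301, 0.2253]
ee_rot: [175.3, -19.6, 18.5]
wrist_force: [-0.7, 0.8, 1.5]
opening: 0.0266
time_s: 12.38
eef_pos: [0.5968, 0.2301, 0.2253]
ee_rot: [175.3, -19.6, 18.5]
wrist_force: [-0.6, 0.3, 2.4]
opening: 0.0265
t 12.5833 tcp [0.5968 0.2301 0.2253] tip [0.6194 0.232  0.1635] height -0.0051 lat shift needed [-0.0009  0.0002 -0.0003] twist needed [-0.05  0.17 -0.01]
F [-0.99  0.76  1.77] F.n 1.98 tip px [317.79627744 184.91976932] boss px [316.9806096  183.70385797]
t 12.7833 tcp [0.5968 0.2301 0.2252] tip [0.6194 0.232  0.1635] height -0.0051 lat shift needed [-0.0009  0.0002 -0.0003] twist needed [-0.06  0.16 -0.02]
F [-0.77  0.58  1.32] F.n 1.49 tip px [317.79767475 184.92820924] boss px [316.9806096  183.70385797]
```

View pics/b2.png

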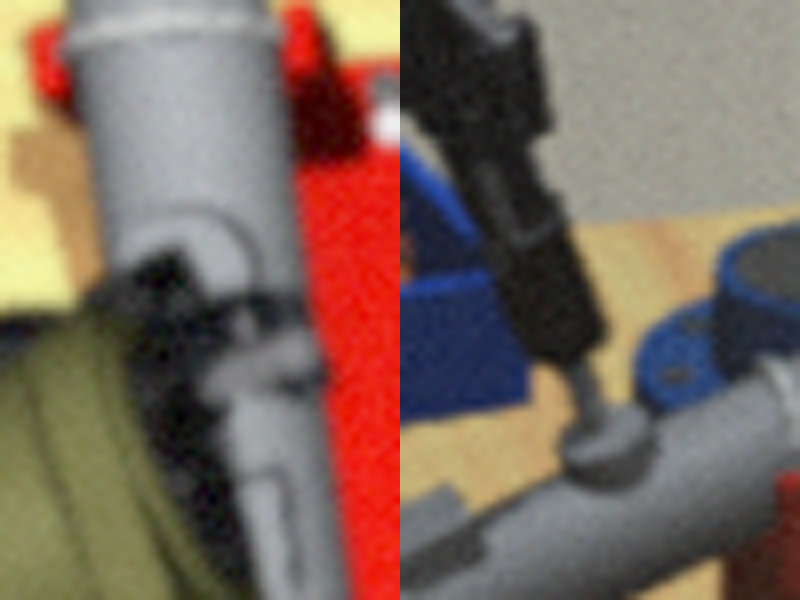

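The tip rests near the middle of the round face: side crop ≈(598,430) against face centre ≈(606,432), about 3 mm apart. Net push is about 3 N and the arm is steady, so I hand in.

```bash
python3 -c "
from cell import manip
print(manip.sign_off())"
```

```text
the job is handed in; nothing more can be done
None
```

I zeroed the gauge on the steel disc and left it pressed on the round boss, still held and steady, then handed the job in at about 13 s of the 51 s. No verdict came back, so everything below comes from my own checks.

- **Grip:** I took the smaller black gauge out of the grey holder. In the side camera its tip showed within 1 px of where I expected it.
- **Zeroing:** I held it upright on the middle of the disc for about 1.9 s. The spring push was about 2.8 N, which is about half-way in.
- **On the round boss:** The first contact came at the height I had worked out. The gauge was within about 0.2° of the estimated face normal, pressed in about 5 mm. The arm's pose readings did not change over the last second.
- **Checks that disagreed slightly:**
  - The final picture puts the tip about 3 mm from the face centre, while the arm's own reading says about 1 mm. Both are inside the 8 mm limit.
  - The two last force readings gave a net push of about 2.9 and 3.4 N, which is within the sensor noise.
  - A sideways force of about 0.6 N showed on the wrist.

My moves kept clear of the jar, tape, tee and wrench, but I took no final picture of them.

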